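# Post the red bin tag into the cellar's tag box

## Robot

A 7-joint arm with a two-finger parallel gripper is mounted at the origin on the work surface. World frame = base frame: x ahead of the robot, y to its left, z up, the work surface at z = 0. Lengths are in m, angles in rad, forces in N, time in s.
With the tool pointing down it reaches from about 0.425 to 0.8 m from the base axis. Payload 8.3 kg.
Tool frame: the origin (TCP) lies on the centre line of the jaws, within the pads' length; the fingertips stand 25 mm ahead of it and the grasp point (between the pads) lies 6 mm ahead of it; z points along the fingers, y is the line along which they close (so a half turn about z gives the same grasp; the last joint's range is limited). The gripper opens to 85 mm and grips with 20 to 120 N. Pads are 22 mm wide; open, the fingers measure 114 mm over their backs; the gripper's body (76 mm by 85 mm) begins 54 mm behind the grasp point. The pads swing forward as they close: fully open they stand 13 mm farther back than shut.
Start: joints at [-1.248, 0.383, 0.016, 1.37, -0.006, 1.388, -0.046], TCP at [0.235, 0.579, 0.256] pointing down, gripper open.
Joint ranges: [-2.95, 2.95], [-0.25, 2.06], [-1.52, 1.56], [0.18, 2.33], [-1.44, 4.58], [0.02, 2.06], [-3.01, 3.01]. Speed limits (rad/s): [2.39, 2.39, 3.01, 3.01, 3.14, 3.14, 3.14].

## Interface

Orientations are given as a rotation vector (axis times angle).
In Python, from workcell import env, imaging, nets gives the robot as it stands.
- The arm moves only by the shell command python3 -m crank 'ROWS' [FORCE]. ROWS is JSON, a list of rows, each a list of 5 numbers: the gripper command: -1 is shut, 1 is fully open, values between are in proportion, then the shift along the tool's x, y, z each as a share of 0.06 m, from -1 to 1, then the turn about the tool's z as a share of 10 degrees, from -1 to 1. A call has 1 to 12 rows; each row shifts and turns the commanded pose from where the row before left it, along the tool's axes as they then stand; what a row does not reach is not made up. A row lasts 1/8 s, in which the tool goes at most 62.5 mm and 10.7 degrees, less where a joint would pass 70% of its speed; a pose out of reach is approached as far as the arm can. A call with a number of a shift or a turn outside -1 to 1 is refused whole. A call with a gripper value outside its range is refused whole. The fingers move at their own pace and stop on an object; FORCE is the grip in N (left out, the last holds). Time passes only in rows, so rows that do not move let the fingers close. It gives the time, the measured TCP pose, the force, the opening and the grip force at its end, in the units of the state.
- env.observe(): the state, without advancing time (a new reading comes with each control period).
- imaging.read_camera(name): name is "scene" or "top"; returns a dict with "frame" (420x560x3 uint8, red, green, blue), "mtx" (3x3 intrinsics, pixels), "extrinsics" (4x4, takes a point from world to camera coordinates). Camera axes: x right, y up, looking along -z (the intrinsics and any distortion apply to the point x, -y, -z); pixel columns grow to the right and rows downward; lengths in m; the calibration is good to about 2 mm. A picture is of the moment at which its call begins. There is no depth.
- env.close_job(): hands the job in; it is judged then, once.
Trained networks look in a picture, given as the dict that the camera call returned (one of the last four; its "shot" number tells which), for a name from the list of things; names that differ only in an ending like _2 or _b are one class to them, and where a whole thing is asked for, a point or a joint stands for the part that bears it (a point fixed in the world has none). Each returns a list of dicts, best first, with "conf" (0 to 1); they miss things now and then, are a little off and sometimes report something else, mostly with a low value. They report only what shows in the picture. A call takes as long as a camera call. They do not tell look-alikes from the thing itself.
- nets.masks_of(picture, name): "mask" (420x560 bool, what is visible of it) and "position" ([column, row] in pixels, amid what is visible of it).
- nets.landmark_of(picture, name): "position" ([column, row] in pixels: a listed point, or the origin of a listed thing).
The state is a dict: "clock": time; "joint_positions": joint angles; "qd": joint speeds; "joint_torque": joint torques, N m; "ee_pos": TCP position; "tcp_rot": TCP orientation; "wrist_force": force on the tool from outside, world axes, zero at the start; "torque": the same for the moment, N m; "width": finger opening in m; "finger_force": force on a finger pad.
Only numpy, scipy, OpenCV 4.12 (cv2) and the standard library are available. Lean on these libraries where they do the work, as an engineer would, in place of code of your own. Each camera call takes 0.05 s, during which the arm holds its last target. There are 200 camera calls.

## Task

The last bottle of the red bin has been sold: take the red tag out of the tag rack and post it upright through the slot in the top of the tag box, pushing it past the sprung leaves until it drops right inside. The slot plate is fixed somewhat off the middle of the lid, so feel for the slot gently and never force the tag against the plate or lean hard on the box (stay well under 40 N). Leave the white and green tags in the rack and do not knock the green bottle, the tumbler or the candle holder.

Things in the scene. Friction and masses are not known exactly. Their poses are not given: they have to be found in the camera images.
- tag_red_center (a point): Centre, half-way up, of the red tag, a rigid plastic paddle 8 mm thick (its x) and 100 mm tall (its z, up), 50 to 85 g. Lower 55 mm: body 60 mm wide (its y; bottom 5 mm only 54 wide) with a paper label. Above it a centred grip tab 26 mm wide, 45 mm tall, to the top: finish by pushing on its top, as fingers do not fit the slot. Stands loosely in one of the rack's three grooves, which one varies.
- tag_white_center (a point): Centre, half-way up, of the white tag, a bystander in another groove; axes and size as the red one.
- tag_green_center (a point): Centre, half-way up, of the green tag, a bystander in another groove; axes and size as the red one.
- tag_rack: Fixed wooden rack, 250 (x) by 94 (y) mm, 34 mm tall; origin under its centre on the bench. Three grooves lie across it at its x = -80, 0 and +80 mm, each 11 mm wide (x) and 63 mm long (y), floor 8 mm above the bench, so that the tags stand with their thickness along the rack's x and stick out 74 mm above it.
- tag_box: Fixed light-wood posting box, 140 by 140 mm, 140 mm tall to its lid, far wall (+x) clear; origin under its centre on the bench, z up. Inner floor 8 mm above the origin. On the lid lies a dark steel slot plate, 92 (x) by 104 (y) mm, 10 mm thick: flat top 150 mm above the origin. The upright slot through it is 10 mm wide (box x) and 66 mm long (box y).
- bottle_a: Bystander: green wine bottle standing on the left, 76 mm across, 290 mm tall; origin under its centre.
- tumbler: Bystander: glass tumbler beyond the rack and box, 72 mm across, 90 mm tall; origin under its centre.
- candle_holder: Bystander: brass candle holder on the right, 90 mm across, 80 mm tall; origin under its centre.
- lid_center (a point): Point over the middle of the box, level with the slot plate's top (150 mm up); axes as the box. The slot is central in its plate, but the plate is fixed off-centre along the box's x by up to 12 mm either way, different each time and not measured: find the slot by touch or look. Along y the slot is centred here.
- leaves (a point): Point 20 mm below lid_center, inside. Just under the plate two steel leaves, sprung shut, close the slot from its -x side, 24 mm either side of its middle, reaching 17 mm below the plate; guide walls at +x and its ends. Passing them takes 4 to 15 N. They pinch the tag's wide body, so it stays stuck if let go half-way; once only the narrow tab is between them (some 20 mm sticking out) it drops.
Mind the look-alikes: they are no part of the job. Of the things that look like the part that bears tag_red_center, the largest one is meant.

How it is judged:
On the way, in this order (a step that is already met when the one before it is completed fails the run):
1. the red tag is lifted clear of the rack (height (world z) of tag_red_center above 0.1 m), for 0.2 s.
2. the red tag stands upright, part-way down in the slot (its bottom more than 10 mm below the plate's top) (z of tag_red_center in the frame of tag_box between 0.125 and 0.19 m and x of tag_red_center in the frame of tag_box between -0.02 and 0.02 m and y of tag_red_center in the frame of tag_box between -0.01 and 0.01 m and angle between tag_red_center's own z axis and vertical below 0.25 rad), for 0.1 s.
At the end, for the whole second after the job is handed in: The red tag lies wholly inside the tag box (its centre less than 85 mm above the bench and within the box's walls), at rest; the white and green tags are still in their grooves (moved less than 15 mm) (z of tag_red_center in the frame of tag_box between 0 and 0.085 m and x of tag_red_center in the frame of tag_box between -0.066 and 0.066 m and y of tag_red_center in the frame of tag_box between -0.066 and 0.066 m and linear speed of tag_red below 0.03 m/s and distance of each of tag_white_center, tag_green_center from where it was at the start of the episode below 0.015 m); the robot touches nothing.
It fails at once if the red tag is pressed against the tag box with more than 40 N while being posted (contact force between tag_red and tag_box above 40 N and z of tag_red_center in the frame of tag_box above 0.135 m).
It fails at once if the robot presses on the tag box with more than 40 N (contact force between any of the fingers, the arm and tag_box above 40 N).
It fails at once if a white or green tag is pulled or knocked out of place by more than 30 mm (distance of any of tag_white_center, tag_green_center from where it was at the start of the episode above 0.03 m).
It fails at once if the green bottle, the tumbler or the candle holder is moved by more than 30 mm (distance of any of bottle_a, tumbler, candle_holder from where it was at the start of the episode above 0.03 m).
It also fails if it takes over 72 s, if anything falls off the work surface, if the arm or the gripper's body presses on something with over 40 N, if the wrist force passes 120 N, or if a joint passes its speed limit or range.

## Working session

There is one attempt and no reset: what is moved stays moved. The work goes in short steps, Python scripts to look and compute and a shell command to move; the robot and the scene stay as the last step left them, time stands still between calls to the robot, and variables do not carry over. Pictures are saved under pics/ and viewed, at most 10 in all, crops included, and the job is handed in when it is done.

```bash
mkdir -p pics; ls
cat > h.py <<'E'
import numpy as np,cv2
from workcell import env,imaging,nets
def ray(p,uv):
    K=np.array(p["mtx"]);E=np.array(p["extrinsics"])
    d=np.linalg.inv(K)@np.array([uv[0],uv[1],1.]);d=np.array([d[0],-d[1],-d[2]])
    R=E[:3,:3];o=-R.T@E[:3,3];return o,R.T@d
def atz(p,uv,z):
    o,d=ray(p,uv);return o+d*(z-o[2])/d[2]
def proj(p,X):
    K=np.array(p["mtx"]);E=np.array(p["extrinsics"]);c=E[:3,:3]@np.array(X)+E[:3,3]
    q=K@np.array([c[0],-c[1],-c[2]]);return q[:2]/q[2]
def tri(obs):
    A=np.zeros((3,3));b=np.zeros(3)
    for p,uv in obs:
        o,d=ray(p,uv);d=d/np.linalg.norm(d);M=np.eye(3)-np.outer(d,d);A+=M;b+=M@o
    return np.linalg.solve(A,b)
def save(p,n,box=None,s=1):
    f=p["frame"][:,:,::-1]
    if box: f=f[box[1]:box[3],box[0]:box[2]]
    cv2.imwrite("pics/"+n,cv2.resize(f,None,fx=s,fy=s,interpolation=cv2.INTER_CUBIC))
E
cat > a.py <<'E'
from h import *
np.set_printoptions(precision=4,suppress=True)
P={n:imaging.read_camera(n) for n in("scene","top")}
cv2.imwrite("pics/scene.png",P["scene"]["frame"][:,:,::-1]);cv2.imwrite("pics/top.png",P["top"]["frame"][:,:,::-1])
for n in P: o,d=ray(P[n],(280,210));print(n,o,d)
for t in "tag_red_center tag_white_center tag_green_center tag_rack tag_box lid_center bottle_a tumbler candle_holder".split():
    for n in P: print(t,n,[(np.round(r["position"],1),round(r["conf"],2)) for r in nets.landmark_of(P[n],t)][:4])
s=env.observe();print(s)
E
python3 a.py
```

```text
pics
scene [1.0344 0.6935 0.6952] [-0.4285 -0.6975 -0.5743]
top [ 0.4594 -0.0011  1.0881] [ 0.1295  0.0026 -0.9916]
tag_red_center scene [(array([392.6, 326.3]), 0.74), (array([425.9, 311.9]), 0.65), (array([381.1, 274.6]), 0.6), (array([435.4, 374.5]), 0.33)]
tag_red_center top [(array([140.1, 222.5]), 0.65), (array([182.3, 247.4]), 0.51), (array([136.9, 257.4]), 0.41)]
tag_white_center scene [(array([355.5, 288.9]), 0.94)]
tag_white_center top [(array([180. , 215.4]), 0.56)]
tag_green_center scene [(array([398.3, 254.5]), 0.74), (array([277.2, 163.6]), 0.27)]
tag_green_center top []
tag_rack scene [(array([276.5, 165.2]), 0.57)]
tag_rack top [(array([186.8, 249.5]), 0.81)]
tag_box scene [(array([279.1, 202.3]), 0.73)]
tag_box top [(array([344.4, 247.9]), 0.86)]
lid_center scene [(array([279.6, 160. ]), 0.86)]
lid_center top [(array([359.4, 246.5]), 0.57)]
bottle_a scene [(array([434.6, 374. ]), 0.62)]
bottle_a top [(array([106.9, 228.3]), 0.68)]
tumbler scene [(array([234.8, 264.1]), 0.76)]
tumbler top [(array([281.2, 159.6]), 0.87)]
candle_holder scene [(array([224.9, 175.7]), 0.61)]
candle_holder top [(array([441.7, 232.3]), 0.91)]
{'clock': 1.0, 'joint_positions': array([-1.2479,  0.3834,  0.0164,  1.3701, -0.0063,  1.3882, -0.0465]), 'qd': array([-0.0013,  0.0022,  0.0002, -0.0001, -0.0005, -0.0007, -0.0011]), 'joint_torque': array([ -0.001 , -62.7355,   0.8429, -37.2091,   0.0167,   0.0027,
         0.    ]), 'ee_pos': array([0.2351, 0.579 , 0.2563]), 'tcp_rot': array([-0.6022, -3.0833,  0.0001]), 'wrist_force': array([-0.275 ,  0.5842, -0.0788]), 'torque': array([ 0.0303, -0.0348, -0.0016]), 'finger_force': 0.0, 'width': 0.08564945054235909}
```

View pics/scene.png

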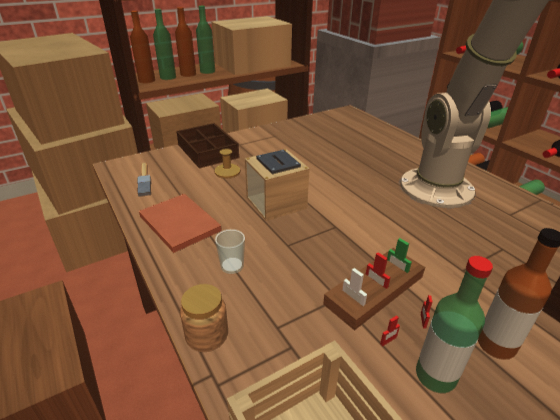

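View pics/top.png

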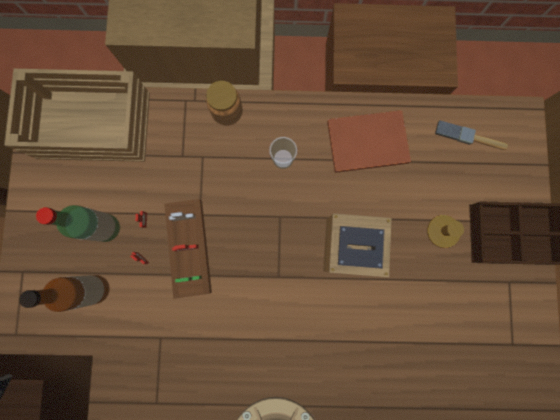

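The scene camera shows the red tag in the middle groove at about (378,270), with white nearer and green farther. The small red look-alikes lie at (390,328) and (427,312). In the top view the rack is centred at (187,249), the red tag is at (185,246), the box lid corners run (331,214) to (390,276), and the slot is at (361,247).

```bash
cat > b.py <<'E'
from h import *
np.set_printoptions(precision=4,suppress=True)
P={n:imaging.read_camera(n) for n in("scene","top")}
S,T=P["scene"],P["top"]
rc=[atz(T,u,.034) for u in((166,206),(200,200.5),(209,292),(174,297))];print("rack c",np.mean(rc,0),rc)
print("rack yaw", [np.arctan2(*(a-b)[[1,0]]) for a,b in((rc[0],rc[3]),(rc[1],rc[2]))])
f=T["frame"].astype(int);
bc=[atz(T,u,.14) for u in((331,214),(392,216),(390,276),(329,274))];print("box",np.mean(bc,0),[np.arctan2(*(a-b)[[1,0]]) for a,b in((bc[0],bc[3]),(bc[1],bc[2]))])
# red tag
r,g,b=f[...,0],f[...,1],f[...,2]
for n,p in P.items():
    q=p["frame"].astype(int);m=((q[...,0]>130)&(q[...,1]<60)&(q[...,2]<60)).astype(np.uint8)
    k,l,st,c=cv2.connectedComponentsWithStats(m)
    print(n,[(st[i],c[i]) for i in range(1,k) if st[i][4]>15])
print("tri",tri([(S,(381.1,274.6)),(T,(182.3,247.4))]))
for t,a,z in(("tumbler",(283,150),.05),("bottle",(106.9,228.3),0),("candle",(446,231),.05)):print(t,atz(T,a,z))
save(T,"boxtop.png",(310,195,410,295),6);save(T,"racktop.png",(120,190,220,310),5)
E
python3 b.py
```

```text
rack c [0.4906 0.2423 0.034 ] [array([0.6008, 0.3044, 0.034 ]), array([0.6177, 0.2151, 0.034 ]), array([0.3792, 0.1801, 0.034 ]), array([0.3647, 0.2695, 0.034 ])]
rack yaw [np.float64(0.14685853936551302), np.float64(0.1458329974496696)]
box [ 0.5046 -0.1914  0.14  ] [np.float64(-0.027265025265781243), np.float64(-0.0476902865883056)]
scene [(array([460,  46,   6,   5,  21], dtype=int32), array([462.9048,  47.5238])), (array([553,  68,   7,   6,  30], dtype=int32), array([556.4667,  70.6333])), (array([547, 148,  10,   7,  47], dtype=int32), array([552.0426, 150.766 ])), (array([376, 253,  11,   7,  30], dtype=int32), array([381.4   , 255.9333])), (array([469, 256,  24,  16, 272], dtype=int32), array([480.3934, 263.3309])), (array([368, 264,   6,   5,  18], dtype=int32), array([370.5556, 265.7222])), (array([382, 273,   8,   6,  22], dtype=int32), array([385.5909, 275.6818])), (array([428, 296,   4,   7,  17], dtype=int32), array([429.7059, 299.    ])), (array([390, 316,   8,   6,  27], dtype=int32), array([393.5926, 318.5185])), (array([383, 330,   6,   5,  18], dtype=int32), array([385.5556, 332.1667]))]
top [(array([ 36, 208,  17,  16, 210], dtype=int32), array([ 44.0238, 215.3381])), (array([173, 245,  12,   6,  20], dtype=int32), array([178.6, 247.4]))]
tri [0.4912 0.2508 0.0544]
tumbler [ 0.7569 -0.0028  0.05  ]
bottle [0.5406 0.4705 0.    ]
candle [ 0.5495 -0.4334  0.05  ]
```

View pics/boxtop.png

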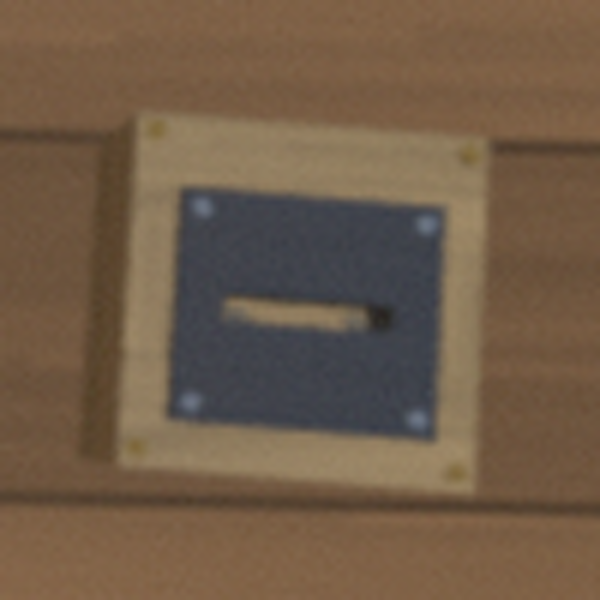

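View pics/racktop.png

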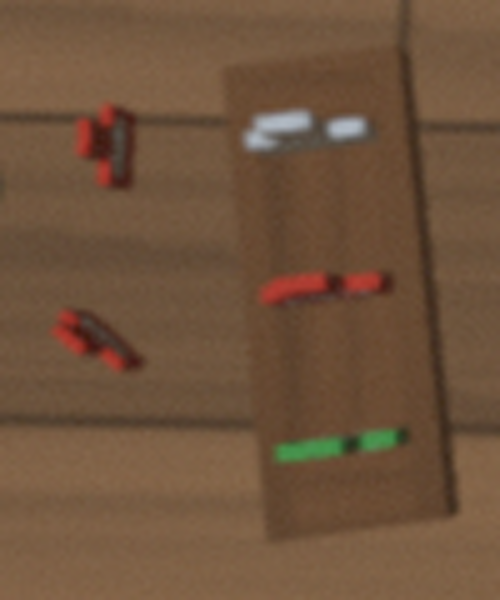

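The crops show the plate shifted slightly along x on the lid, with the slot from crop (222,308) to (395,318). The red tag's tab leans to the left because of perspective. I'll fit models to these features.

```bash
cat > c.py <<'E'
from h import *
from scipy.optimize import minimize
np.set_printoptions(precision=4,suppress=True)
P={n:imaging.read_camera(n) for n in("scene","top")}
T=P["top"]
def fit(name,px,z):
    q=np.array([atz(T,u,z) for u in px]);c=q.mean(0)
    ex=(q[0]+q[1]-q[2]-q[3]);ey=(q[0]+q[3]-q[1]-q[2])
    print(name,c,"yaws",np.arctan2(ex[1],ex[0]),np.arctan2(-ey[0],ey[1]),"dims",np.linalg.norm(ex)/2,np.linalg.norm(ey)/2);return c
C=lambda l:[(310+u/6-.5,195+v/6-.5) for u,v in l]
b=fit("lid",C([(135,113),(490,138),(474,492),(118,465)]),.14)
p=fit("plate",C([(180,187),(446,207),(435,440),(168,418)]),.15)
s=np.array([atz(T,u,.15) for u in C([(222,308),(395,318)])]);print("slot",s,s.mean(0))
fit("rack",[(120+u/5-.5,190+v/5-.5) for u,v in[(222,68),(400,50),(446,515),(268,540)]],.034)
# tag silhouette fit
masks={}
for n,q in P.items():
    h=cv2.cvtColor(q["frame"],cv2.COLOR_RGB2HSV);m=((h[...,0]<6)|(h[...,0]>174))&(h[...,1]>170)&(h[...,2]>70)
    w=np.zeros_like(m);x0,x1,y0,y1=(355,396,245,290) if n=="scene" else (168,203,238,256)
    w[y0:y1,x0:x1]=1;masks[n]=(m&w).astype(float);print(n,(m&w).sum(),np.argwhere(m&w).mean(0)[::-1])
def render(q,v):
    im=np.zeros((420*4,560*4),np.uint8);c,s_=np.cos(v[2]),np.sin(v[2])
    for hw,z0,z1 in((.030,.034,.063),(.013,.063,.108)):
        pts=[proj(q,(v[0]+c*a-s_*b_,v[1]+s_*a+c*b_,z)) for a in(-.004,.004) for b_ in(-hw,hw) for z in(z0,z1)]
        cv2.fillConvexPoly(im,cv2.convexHull(((np.array(pts)+.5)*4).astype(np.int32)),1)
    return cv2.resize(im.astype(np.float32),(560,420),interpolation=cv2.INTER_AREA)
def cost(v):
    c=0
    for n,q in P.items():
        r=render(q,v);m=masks[n];c+=(m*(1-r)).sum()/m.sum()*2+(r*(1-m)).sum()/r.sum()*.5 # label is not red
    return c
best=min((minimize(cost,[x,y,.146],method="Nelder-Mead",options=dict(initial_simplex=[[x,y,.146],[x+.01,y,.146],[x,y+.01,.146],[x,y,.2]])) for x in(.48,.49,.5) for y in(.235,.245)),key=lambda r:r.fun)
print("tag",best.x,best.fun)
E
python3 c.py
```

```text
lid [ 0.505  -0.1907  0.14  ] yaws -0.05082655265125278 -0.05080628894814133 dims 0.13937703930081932 0.14085087446222452
plate [ 0.4999 -0.1898  0.15  ] yaws -0.05385271970669633 -0.056439668538578694 dims 0.09054155418824625 0.10443639249263566
slot [[ 0.5008 -0.1564  0.15  ]
 [ 0.4984 -0.2241  0.15  ]] [ 0.4996 -0.1903  0.15  ]
rack [0.4925 0.2449 0.034 ] yaws 0.1516430735636791 0.1417661437007566 dims 0.24652806623198378 0.09334292547180405
scene 348 [379.5402 267.6868]
top 63 [182.7619 246.6508]
tag [0.493  0.2432 0.1655] 0.4350102892370183
```

Result: red tag at (0.4925, 0.244), yaw 0.15. The slot is at (0.4997, −0.190), yaw −0.051. I'll go up clear of the bottles and turn the tool.

```bash
python3 -m crank '[[1,0,0,-1,0],[1,0,0,-1,0],[1,0,0,0,1],[1,0,0,0,1],[1,0,0,0,1],[1,0,0,0,1],[1,0,0,0,1],[1,0,0,0,0.93],[1,0,0,0,0]]' 40
cat > d.py <<'E'
from h import *
import sys
from scipy.spatial.transform import Rotation as Ro
np.set_printoptions(precision=4,suppress=True)
s=env.observe();R=Ro.from_rotvec(s["tcp_rot"]).as_matrix();t=np.array(eval(sys.argv[1]))
d=R.T@(t[:3]-s["ee_pos"])
yh=np.arctan2(R[1,1],R[0,1]);e=(yh-t[3]+np.pi/2)%np.pi-np.pi/2
print("clock",s["clock"],"pos",s["ee_pos"],"tilt",R[:,2],"shift units",d/.06,"turn units",np.degrees(e)/10,"F",s["wrist_force"],"tq",s["torque"],"w",s["width"],"ff",s["finger_force"])
E
python3 d.py [.29,.34,.376,.15]; python3 d.py [.4925,.244,.2,.15]
```

```text
clock: 2.33
ee_pos: [0.2351, 0.5791, 0.3763]
tcp_rot: [2.047, 2.383, -0.0]
wrist_force: [0.0, 0.2, 0.1]
width: 0.0856
finger_force: 0.0
clock 2.325 pos [0.2351 0.5791 0.3763] tilt [ 0.0001 -0.0001 -1.    ] shift units [-4.0772  0.3049  0.005 ] turn units 0.0064869120424056554 F [0.0299 0.1955 0.086 ] tq [-0.0105  0.0015  0.0207] w 0.08560355406208345 ff 0.0
clock 2.325 pos [0.2351 0.5791 0.3763] tilt [ 0.0001 -0.0001 -1.    ] shift units [-6.1667  3.4004  2.9388] turn units 0.0064869120424056554 F [0.0299 0.1955 0.086 ] tq [-0.0105  0.0015  0.0207] w 0.08560355406208345 ff 0.0
```

```bash
python3 -m crank '[[0,-1,0.08,0,0],[0,-1,0.08,0,0],[0,-1,0.08,0,0],[0,-1,0.06,0,0],[0,-0.52,0.78,0.73,0],[0,-0.52,0.78,0.73,0],[0,-0.52,0.78,0.73,0],[0,-0.52,0.78,0.73,0],[0,0,0,0,0],[0,0,0,0,0]]'
python3 d.py [.4925,.244,.096,.15]
```

```text
clock: 3.58
ee_pos: [0.4673, 0.2611, 0.2228]
tcp_rot: [-2.046, -2.384, 0.0]
wrist_force: [0.1, 0.5, -0.7]
width: 0.0426
finger_force: 0.0
clock 3.575 pos [0.4673 0.2611 0.2228] tilt [-0.0004 -0.     -1.    ] shift units [-0.3458  0.3725  2.1132] turn units 0.014604475519680363 F [ 0.0505  0.5216 -0.7416] tq [-0.0429  0.0046 -0.0625] w 0.04262849374943161 ff 0.0
```

```bash
python3 -m crank '[[0,-0.35,0.37,0,0],[0,0,0,0.6,0],[0,0,0,0,0]]' >/dev/null
python3 - <<'E'
from h import *
P={n:imaging.read_camera(n) for n in("scene","top")}
a=P["scene"]["frame"][180:340,310:470];b=P["top"]["frame"][170:330,110:270]
cv2.imwrite("pics/pre.png",cv2.resize(np.hstack([a,b]),(800,400),interpolation=cv2.INTER_CUBIC)[:,:,::-1])
E
python3 d.py [.4925,.244,.092,.15]
```

```text
clock 4.05 pos [0.4921 0.2447 0.1881] tilt [ 0.0005  0.0012 -1.    ] shift units [-0.0152  0.0045  1.6016] turn units 0.01743244347962907 F [-0.6135  0.6816  0.6634] tq [-0.0124 -0.0107  0.0503] w 0.042469353132577776 ff 0.0
```

View pics/pre.png

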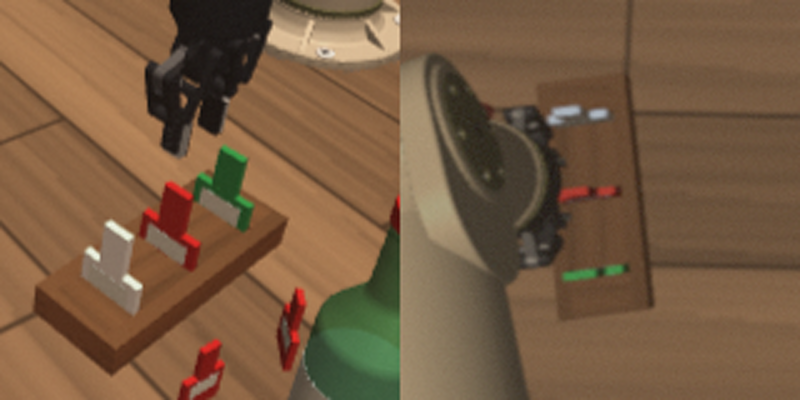

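The jaws sit above the middle red tag and straddle it, with its tab top at crop (178,190) and the fingers at (175,150) and (212,130). I'll descend and grip.

```bash
python3 -m crank '[[0,-0.01,0,0.5,0],[0,0,0,0.5,0],[0,0,0,0.4,0],[0,0,0,0.2,0],[0,0,0,0,0]]'
python3 -m crank '[[-1,0,0,0,0],[-1,0,0,0,0],[-1,0,0,0,0],[-1,0,0,0,0],[-1,0,0,0,0],[-1,0,0,0,0]]' 50; python3 d.py [.4925,.244,.092,.15]
```

```text
clock: 4.68
ee_pos: [0.4926, 0.2433, 0.0912]
tcp_rot: [-2.047, -2.383, -0.0]
wrist_force: [0.4, 0.7, 0.8]
width: 0.043
finger_force: 0.0
clock: 5.42
ee_pos: [0.4933, 0.2432, 0.0919]
tcp_rot: [2.048, 2.382, 0.003]
wrist_force: [-0.4, -0.4, 6.3]
width: 0.0076
finger_force: 49.7
clock 5.425 pos [0.4933 0.2432 0.0919] tilt [ 0.0015  0.0013 -1.    ] shift units [ 0.0155 -0.0112 -0.0021] turn units 0.0006509146093473687 F [-0.3745 -0.3768  6.2856] tq [-0.0924  0.2494  0.0196] w 0.007555914998812099 ff 49.68177080154419
```

```bash
python3 -m crank '[[-1,0,0,-0.2,0],[-1,0,0,-0.4,0],[-1,0,0,-0.6,0],[-1,0,0,-0.8,0],[-1,0,0,-0.8,0],[-1,0,0,-0.7,0],[-1,0,0,0,0.6],[-1,0,0,0,0.55],[-1,0,0,0,0]]'; python3 d.py [.4997,-.1903,.3,-.051]
```

```text
clock: 6.55
ee_pos: [0.4925, 0.2426, 0.3012]
tcp_rot: [2.277, 2.165, 0.0]
wrist_force: [0.2, 0.7, -0.6]
width: 0.0074
finger_force: 49.1
clock 6.55 pos [0.4925 0.2426 0.3012] tilt [ 0.0002  0.0002 -1.    ] shift units [-7.1994  0.4821  0.0194] turn units 0.004131227364731141 F [ 0.1684  0.6914 -0.583 ] tq [ 0.047   0.0124 -0.011 ] w 0.007431094518208867 ff 49.07120168209076
```

```bash
python3 -m crank '[[-1,-0.4,0.04,0,0],[-1,-0.6,0.04,0,0],[-1,-0.7,0.04,0,0],[-1,-0.7,0.04,0,0],[-1,-0.7,0.04,0,0],[-1,-0.7,0.04,0,0],[-1,-0.7,0.04,0,0],[-1,-0.7,0.04,0,0],[-1,-0.7,0.04,0,0],[-1,-0.6,0.04,0,0],[-1,-0.4,0.04,0,0],[-1,-0.3,0.04,0,0]]';python3 -m crank '[[-1,0,0,0,0],[-1,0,0,0,0]]'; python3 d.py [.4997,-.1903,.26,-.051]
cat > e.py <<'E'
from h import *
import sys
P={n:imaging.read_camera(n) for n in("scene","top")}
a=P["scene"]["frame"][90:230,210:350];b=P["top"]["frame"][180:320,300:440]
cv2.imwrite("pics/"+sys.argv[1],cv2.resize(np.hstack([a,b]),(800,400),interpolation=cv2.INTER_CUBIC)[:,:,::-1])
E
python3 e.py over.png
```

```text
clock: 8.05
ee_pos: [0.4982, -0.1928, 0.3009]
tcp_rot: [2.278, 2.163, -0.0]
wrist_force: [0.5, -0.2, -0.9]
width: 0.0075
finger_force: 49.1
clock: 8.3
ee_pos: [0.4992, -0.1898, 0.3006]
tcp_rot: [-2.276, -2.165, -0.0]
wrist_force: [0.7, 0.1, -1.2]
width: 0.0076
finger_force: 49.1
clock 8.3 pos [ 0.4992 -0.1898  0.3006] tilt [-0.0003  0.0005 -1.    ] shift units [-0.0077  0.0092  0.6775] turn units 0.005735492047891506 F [ 0.7001  0.0518 -1.1669] tq [-0.0424 -0.0471 -0.0108] w 0.00764513032050625 ff 49.0597665309906
```

View pics/over.png

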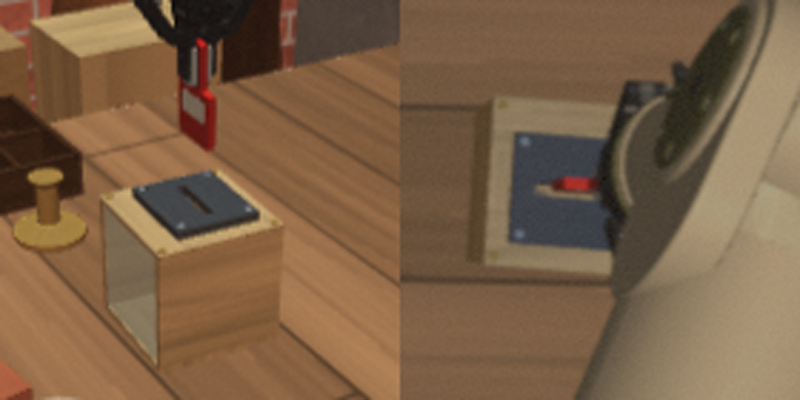

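The tag hangs upright in the jaws above the plate, and the slot is visible at crop (195,198). I'll lower it to just above the plate, then creep.

```bash
python3 -m crank '[[-1,0,0,0.3,0],[-1,0,0,0.4,0],[-1,0,0,0.3,0],[-1,0,0.01,0,0],[-1,0,0,0,0]]'; python3 -m crank '[[-1,0,0,0.05,0],[-1,0,0,0.04,0],[-1,0,0,0.03,0],[-1,0,0,0.02,0]]'; python3 d.py [.4997,-.1903,.234,-.051]
```

```text
clock: 9.02
ee_pos: [0.5005, -0.1902, 0.2414]
tcp_rot: [2.276, 2.164, 0.001]
wrist_force: [-0.3, -0.0, -0.4]
width: 0.0075
finger_force: 49.0
clock: 9.52
ee_pos: [0.5001, -0.1902, 0.2322]
tcp_rot: [-2.277, -2.164, 0.0]
wrist_force: [-0.5, 0.5, -1.3]
width: 0.0077
finger_force: 49.0
clock 9.525 pos [ 0.5001 -0.1902  0.2322] tilt [-0.0002 -0.     -1.    ] shift units [-0.0028 -0.0063 -0.0304] turn units 0.00204773963047104 F [-0.4733  0.4652 -1.3142] tq [0.0737 0.0601 0.0379] w 0.0077176093793220706 ff 49.00143563747406
```

```bash
for i in 1 2 3; do python3 -m crank '[[-1,0,0,0.03,0],[-1,0,0,0.02,0]]' | grep -E "ee_pos|wrist"; done
```

```text
ee_pos: [0.5001, -0.1901, 0.2292]
wrist_force: [0.9, -0.1, -0.8]
ee_pos: [0.5001, -0.1902, 0.2262]
wrist_force: [-0.2, 0.1, -1.2]
ee_pos: [0.5001, -0.1901, 0.2232]
wrist_force: [-0.0, 0.6, -0.9]
```

No contact force, and the tag bottom is already about 11 mm below the plate top, so it is in the slot. I'll push on through the leaves while watching the force.

```bash
python3 -m crank '[[-1,0,0,0.03,0],[-1,0,0,0.03,0],[-1,0,0,0.03,0]]'| grep -E "ee_pos|wrist"; python3 -m crank '[[-1,0,0,0.04,0],[-1,0,0,0.04,0],[-1,0,0,0.04,0]]' 70| grep -E "ee_pos|wrist|fing"; python3 d.py [.4997,-.1903,.182,-.051]
```

```text
ee_pos: [0.5001, -0.1902, 0.2177]
wrist_force: [0.6, 0.7, -0.9]
ee_pos: [0.501, -0.1905, 0.2125]
wrist_force: [-4.5, 2.3, 17.0]
finger_force: 74.6
clock 11.025 pos [ 0.501  -0.1905  0.2125] tilt [ 0.0026  0.0001 -1.    ] shift units [ 0.0015 -0.0229  0.5081] turn units 0.0008796596384889188 F [-4.5182  2.2674 17.0232] tq [ 0.5423  1.0099 -0.2834] w 0.007267308909860236 ff 74.6243941783905
```

```bash
for i in 1 2 3; do python3 -m crank '[[-1,0,0,0.02,0],[-1,0,0,0.02,0]]'| grep -E "ee_pos|wrist|fing"; done
```

```text
ee_pos: [0.5009, -0.1906, 0.2104]
wrist_force: [-3.9, 1.7, 17.0]
finger_force: 74.6
ee_pos: [0.5009, -0.1907, 0.2079]
wrist_force: [-4.3, 2.0, 17.1]
finger_force: 74.5
ee_pos: [0.5009, -0.1908, 0.2054]
wrist_force: [-3.2, 1.9, 14.6]
finger_force: 74.4
```

```bash
for i in 1 2 ; do python3 -m crank '[[-1,0,0,0.035,0],[-1,0,0,0.035,0],[-1,0,0,0.035,0],[-1,0,0,0.035,0]]'| grep -E "ee_pos|wrist|fing"; done; python3 e.py half.png
```

```text
ee_pos: [0.5009, -0.1906, 0.1966]
wrist_force: [-2.2, 1.4, 12.7]
finger_force: 73.9
ee_pos: [0.5009, -0.1907, 0.1882]
wrist_force: [-1.3, 1.3, 12.0]
finger_force: 73.9
```

View pics/half.png

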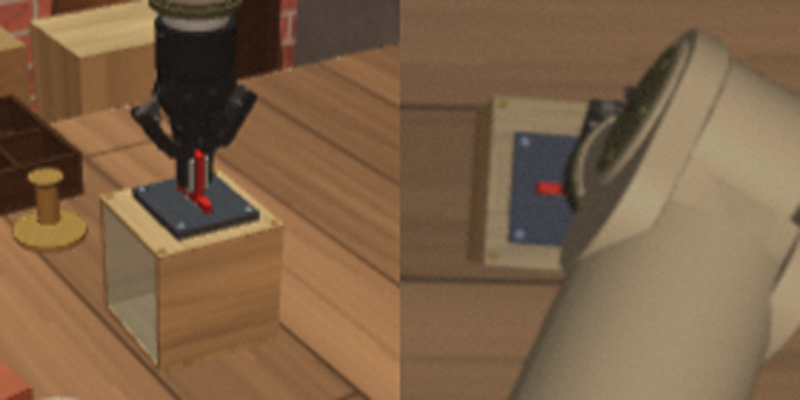

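The tag stands in the slot with its shoulders just above the plate at crop (205,205). I'll push slightly further, release, rise, shut the fingers and press on the tab's top.

```bash
python3 -m crank '[[-1,0,0,0.04,0],[-1,0,0,0.03,0],[-1,0,0,0,0]]'| grep -E "ee_pos|wrist|fing"; python3 -m crank '[[-0.3,0,0,0,0],[-0.3,0,0,0,0],[-0.3,0,0,-0.3,0],[-0.3,0,0,-0.4,0],[-0.3,0,0,-0.4,0],[-1,0,0,0,0],[-1,0,0,0,0],[-1,0,0,0,0],[-1,0,0,0,0]]' 30; python3 d.py [.5009,-.1906,.228,-.051]
```

```text
ee_pos: [0.5009, -0.1907, 0.1837]
wrist_force: [-1.2, -0.3, 8.4]
finger_force: 73.4
clock: 14.38
ee_pos: [0.4998, -0.19, 0.2479]
tcp_rot: [-2.276, -2.164, 0.001]
wrist_force: [0.3, 0.2, -1.0]
width: -0.0002
finger_force: 0.0
clock 14.375 pos [ 0.4998 -0.19    0.2479] tilt [-0.0012  0.0001 -1.    ] shift units [-0.0084  0.0187  0.3323] turn units 0.001749598646308437 F [ 0.3258  0.2058 -1.0126] tq [-0.0223  0.0113 -0.0246] w -0.00023902010001624572 ff 0.0
```

```bash
python3 e.py rel.png
```

```text
(no output)
```

View pics/rel.png

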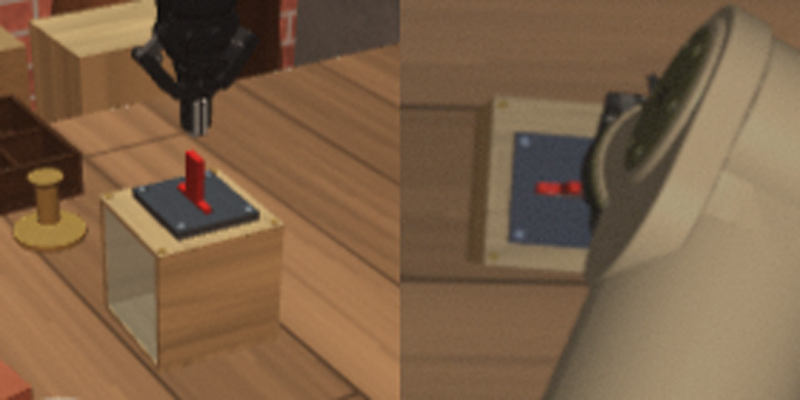

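The tag stands stuck upright in the slot at crop (195,180), with the shut fingertips centred above it. I'll press down.

```bash
python3 -m crank '[[-1,0,0.015,0.2,0],[-1,0,0,0.13,0],[-1,0,0,0.05,0],[-1,0,0,0.05,0],[-1,0,0,0.05,0]]'| grep -E "ee_pos|wrist|fing";  for i in 1 2; do python3 -m crank '[[-1,0,0,0.04,0],[-1,0,0,0.04,0],[-1,0,0,0.04,0]]'| grep -E "ee_pos|wrist|fing"; done
```

```text
ee_pos: [0.5014, -0.191, 0.2213]
wrist_force: [-6.0, 1.0, 16.4]
finger_force: 7.8
ee_pos: [0.5013, -0.1912, 0.2143]
wrist_force: [-5.5, 1.4, 15.7]
finger_force: 8.0
ee_pos: [0.5011, -0.1913, 0.207]
wrist_force: [-7.1, 0.8, 17.4]
finger_force: 8.4
```

```bash
for i in 1 2 3; do python3 -m crank '[[-1,0,0,0.04,0],[-1,0,0,0.04,0]]'| grep -E "ee_pos|wrist"; done
```

```text
ee_pos: [0.5008, -0.1913, 0.2022]
wrist_force: [-7.5, 0.7, 17.4]
ee_pos: [0.5007, -0.1914, 0.1973]
wrist_force: [-8.6, -0.0, 17.4]
ee_pos: [0.5006, -0.1914, 0.1925]
wrist_force: [-9.2, 0.9, 18.0]
```

```bash
for i in 1 2 3 4; do python3 -m crank '[[-1,0,0,0.025,0],[-1,0,0,0.02,0]]'| grep -E "ee_pos|wrist"; done
```

```text
ee_pos: [0.5011, -0.1903, 0.1881]
wrist_force: [0.2, -0.2, -0.2]
ee_pos: [0.501, -0.19, 0.1851]
wrist_force: [0.8, 0.2, -0.8]
ee_pos: [0.501, -0.1902, 0.1826]
wrist_force: [-0.4, 0.8, 0.9]
ee_pos: [0.501, -0.1902, 0.18]
wrist_force: [-1.2, -0.0, 0.1]
```

It dropped. I'll retreat and check.

```bash
python3 -m crank '[[-1,0,0,-0.6,0],[-1,0,0,-0.9,0],[-1,0,0,-0.9,0],[-1,0,0,-0.5,0],[-1,0,0,0,0],[-1,0,0,0,0],[-1,0,0,0,0],[-1,0,0,0,0]]'; python3 e.py end.png
python3 - <<'E'
from h import *
p=imaging.read_camera("scene")
for t in("tag_white_center","tag_green_center","tag_red_center"):print(t,[(np.round(r["position"],1),round(r["conf"],2)) for r in nets.landmark_of(p,t)][:4])
E
```

```text
clock: 18.6
ee_pos: [0.5008, -0.19, 0.3532]
tcp_rot: [-2.276, -2.164, 0.002]
wrist_force: [-0.4, -0.1, -0.1]
width: 0.0
finger_force: 0.0
tag_white_center [(array([353.9, 285.6]), 0.62)]
tag_green_center [(array([398.6, 256.2]), 0.73)]
tag_red_center [(array([391.1, 329.9]), 0.82), (array([422.9, 310.7]), 0.48)]
```

View pics/end.png

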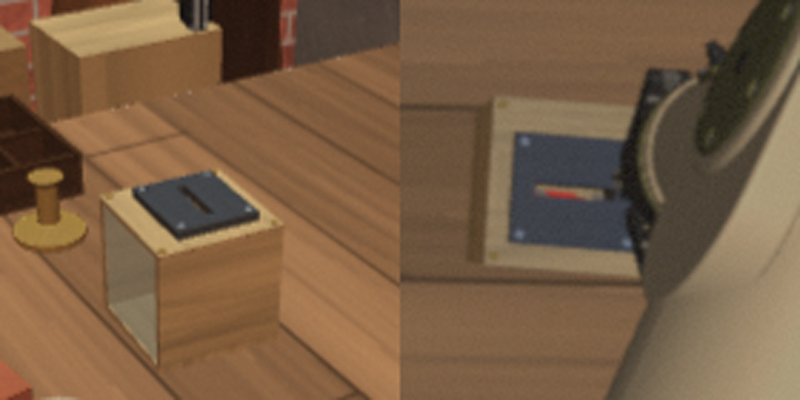

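The slot is clear, and the red tab shows through it at crop (565,194). Parallax puts the tab's top about 0.108 m up, so the tag is standing on the box floor. The white and green tags haven't moved, so I'll hand in the job.

```bash
python3 -c "
from workcell import env
print(env.close_job())"
```

```text
the job is handed in; nothing more can be done
None
```

The red tag went through the slot, dropped inside the box and appears to stand on its floor; the white and green tags are still in the rack, pushing forces stayed below about 21 N, and the job is handed in (no verdict was returned).

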